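# Lift the egg with the tongs from the drawer

### The job

Pull the small utensil drawer open by its bar handle until the tongs inside can be reached, take the tongs out and close their tips on the egg standing in the egg cup. Lift the egg out with the tongs to at least 10 cm above where it sat and finish while still holding it there, keeping still. Never touch the egg with the gripper itself, leave the drawer open and the egg cup standing, and do not disturb the ramekin, the bowl or the spice jar.

Things in the scene. Friction and masses are not known exactly. Their poses are not given: they have to be found in the camera images.
- chest_front (a point): middle of the upper front edge of the low wooden utensil chest, which is fixed on the counter: 300 mm deep, 290 mm wide, 78 mm high, one drawer whose front board stands 15 mm out from this edge (-x). Drawer inside: 255 mm deep, 248 mm wide, floor 22 mm and side walls 56 mm above the counter.
- chest_drawer0 (a joint): the drawer's opening in m: 0 = shut, grows as it is pulled along the handle frame's -x, stop at 0.21. It slides lightly (about 1 N) and stays where it is left. Starts shut or nearly so.
- chest_drawer0_handle (a point): middle of the drawer's steel bar handle: bar 11 mm thick, 120 mm long along this frame's y, stand-offs 51 mm either side of the middle. It is 43 mm above the counter and 35 mm in front of the front board (15 mm thick, its top 66 mm above the counter). The drawer opens along -x; z is up.
- tongs_grip (a point): grip point of the steel spring tongs, midway between the arms' flat black grip plates, at mid-height of the 24 mm high plates, 13 mm above the drawer floor. They lie on their side across the drawer, tips to the robot's left, this point about 125 to 155 mm behind the handle. x runs to the tips, y across the jaws, z up. Pivot end 100 mm behind, tip ends 105 mm ahead of it. Centre of mass within 15 mm; 115 g.
- tongs_tips (a point): midway between the two tip paddles, 85 mm ahead of tongs_grip along its x, same axes. Paddles 21 mm high, 36 mm long, shallowly cupped, so an upright egg sits centred between them. Gap 77 mm sprung open (70 mm at the paddles' ends), 43 mm on the egg: each mm taken off the width over the grip plates takes 2 mm off the gap.
- tongs_left (a joint): closing of one arm in rad (the other mirrors it): 0 = sprung open, 53 mm over the grip plates (60 mm long, splayed 0.1 rad each); 0.1 = on the egg, 36 mm, plates parallel; 0.19 = shut. The spring needs 6 N (open) to 8 N (egg) at the plates; half of any further grip reaches the egg: 20 to 40 N is right. Squeezed a few mm, the spring alone holds the tongs in the gripper, tips open.
- egg_center (a point): middle of the brown hen's egg at its widest height (43 mm wide, 56 mm high, blunt end down, 27 mm above its lowest point and 29 mm below its top, about 58 g) standing upright in the egg cup. This point starts about 86 mm above the counter, 20 mm above the cup's rim.
- egg_cup: white ceramic egg cup with a foot, loose, on the counter at the robot's left: foot 54 mm wide, rim 39 mm wide and 66 mm above the counter, 160 g. Origin at the centre of its underside; z up.
- ramekin: bystander: empty white round ramekin, 74 mm wide, 42 mm high, loose on the counter. It and the egg cup may stand in either one's place. Origin at the centre of its underside.
- bowl: bystander: blue ceramic bowl, 150 mm wide, 60 mm high, loose. Origin at the centre of its underside.
- spice_jar: bystander: amber glass jar with steel cap, 48 mm wide, 95 mm high, loose. Origin at the centre of its underside.
Things that resemble listed ones, but are neither listed nor needed, are in the scene too. Leave any blue or green look-alike of the egg_cup alone.

How it is judged:
On the way, in this order (a step that is already met when the one before it is completed fails the run):
1. the drawer is pulled open at least 100 mm (value of joint chest_drawer0 above 0.1 m), for 0.2 s.
2. the tongs, held by the gripper, are lifted out of the drawer (grip point over 100 mm above the counter) with the egg still in its cup (height (world z) of tongs_grip above 0.1 m and contact force between the fingers and tongs above 0.5 N and height (world z) of egg_center below 0.11 m), for 0.2 s.
At the end, for the whole second after the job is handed in: Egg centre over 170 mm above the counter, held still between the tongs' tips (within 30 mm of their middle, over 1 N, arms closed over 0.05 rad); tongs held by the gripper, clear of the chest; egg touches neither robot nor cup; drawer open over 100 mm; egg cup upright (0.15 rad) on the counter (height (world z) of egg_center above 0.17 m and distance between egg_center and tongs_tips below 0.03 m and contact force between tongs and egg above 1 N and value of joint tongs_left above 0.05 rad and contact force between the fingers and tongs above 1 N and contact force between each of the arm, the fingers, egg_cup and egg below 0.05 N and contact force between chest and tongs below 0.05 N and linear speed of egg below 0.05 m/s and value of joint chest_drawer0 above 0.1 m and angle between egg_cup's own z axis and vertical below 0.15 rad and height (world z) of egg_cup below 0.01 m); the arm keeps its last pose, push and grip.
It fails at once if the gripper or arm touches the egg (contact force between any of the fingers, the arm and egg above 0.3 N).
It fails at once if the egg cup is knocked over (angle between egg_cup's own z axis and vertical above 0.6 rad).
It fails at once if a bystander (ramekin, bowl, spice jar) is shifted by over 30 mm (distance of any of ramekin, bowl, spice_jar from where it was at the start of the episode above 0.03 m).
It also fails if it takes over 59 s, if anything falls off the work surface, if the arm or the gripper's body presses on something with over 40 N, if the wrist force passes 120 N, or if a joint passes its speed limit or range.

### The arm

A 6-joint arm with a two-finger parallel gripper is mounted at the origin on the work surface. World frame = base frame: x ahead of the robot, y to its left, z up, the work surface at z = 0. Lengths are in m, angles in rad, forces in N, time in s.
With the tool pointing down it reaches from about 0.3 to 1 m from the base axis. Payload 5.1 kg.
Tool frame: the origin (TCP) lies midway between the tips of the shut fingers; the grasp point (between the pads) lies 19 mm behind it; z points along the fingers, y is the line along which they close (so a half turn about z gives the same grasp; the last joint's range is limited). The gripper opens to 95 mm and grips with 3 to 60 N. Pads are 20 mm wide; open, the fingers measure 119 mm over their backs; the gripper's body (75 mm by 180 mm) begins 59 mm behind the grasp point.
Start: joints at [1.104, 0.124, 1.65, -0, 1.367, -0.083], TCP at [0.243, 0.603, 0.215] pointing down, gripper open.
Joint ranges: [-2.61, 2.61], [-1.02, 2.33], [0.03, 2.71], [-1.35, 4.49], [0.32, 2.68], [-2.91, 2.91]. Speed limits (rad/s): [2.57, 2.57, 3.14, 3.14, 3.14, 3.14].

### API

Orientations are given as a unit quaternion [x, y, z, w].
In Python, from bench import move_pose, move_linear, goto_joints, command_gripper, dwell, ik, observe, camera, camera_model, PlanningError, close_job, masks_of gives the robot as it stands. The module is installed in compiled form; this text tells all that it offers. Calls block until the motion is done:
- move_pose(position, orientation): joint-space move of the TCP to a pose.
- move_linear(position, rotation=None, feed=0.15, force_limit=None): straight line of the TCP; rotation=None keeps the orientation; feed is the mean speed in m/s. With force_limit (N) it stops when the force on the tool has changed by that much, and returns True; else False.
- goto_joints(angles): joint-space move.
- command_gripper(opening, grip_force=None): opening from 0.0 (shut) to 1.0 (fully open); grip_force is the grip in N (None keeps the last); returns when the fingers have stopped.
- dwell(seconds).
- ik(position, orientation): joint angles nearest the present ones, or None.
- observe(): the state.
- camera(name): name is "scene" or "side" or "wrist"; returns the picture (480x640x3 uint8, red, green, blue); there is no depth.
- camera_model(name): a dict with "fx", "fy", "cx", "cy" (pixels), "position" and "orientation" of the camera in the world. Camera axes: x right, y down, z forward; pixel columns grow to the right and rows downward; lengths in m; the calibration is good to about 2 mm. A picture is of the moment at which its call begins: read the wrist's pose just before it. camera_model takes no time and is no camera call; for the wrist camera it gives the pose at the moment of the call.
A pose or a line that the arm cannot do raises PlanningError and nothing moves.
- close_job(): hands the job in; it is judged then, once.
Trained networks look in the newest picture that a camera, given by its name, has taken for a name from the list of things; names that differ only in an ending like _2 or _b are one class to them, and where a whole thing is asked for, a point or a joint stands for the part that bears it (a point fixed in the world has none). Each returns a list of dicts, best first, with "score" (0 to 1); they miss things now and then, are a little off and sometimes report something else, mostly with a low value. They report only what shows in the picture. A call takes as long as a camera call. They do not tell look-alikes from the thing itself.
- masks_of(camera, thing): "region" (480x640 bool, what is visible of it) and "rect" ([left, top, right, bottom] in pixels, round what is visible of it).
The state is a dict: "time_s": time; "qpos": joint angles; "joint_velocities": joint speeds; "joint_torque": joint torques, N m; "position": TCP position; "eef_rot": TCP orientation; "wrist_force": force on the tool from outside, world axes, zero at the start; "moment": the same for the moment, N m; "gripper_width": opening from 0.0 (shut) to 1.0 (fully open); "finger_force": force on a finger pad.
Only numpy, scipy, OpenCV 4.12 (cv2) and the standard library are available. Lean on these libraries where they do the work, as an engineer would, in place of code of your own. Each camera call takes 0.05 s, during which the arm holds its last target. There are 200 camera calls.

## Working session

There is one attempt and no reset: what is moved stays moved. The work goes in short steps, each a Python script; the robot and the scene stay as the last script left them, time stands still between calls to the robot, and variables do not carry over. Pictures are saved under pics/ and viewed, at most 10 in all, crops included, and the job is handed in when it is done.

```bash
mkdir -p pics; cat > h.py <<'E'
import numpy as np, cv2
from scipy.spatial.transform import Rotation as R
from bench import *
def save(n,im): cv2.imwrite('pics/'+n+'.png',cv2.cvtColor(im,cv2.COLOR_RGB2BGR))
def onplane(m,uv,z):
    r=R.from_quat(m['orientation']).apply([(uv[0]-m['cx'])/m['fx'],(uv[1]-m['cy'])/m['fy'],1.]); p=np.array(m['position'])
    return p+r*(z-p[2])/r[2]
def proj(m,P):
    c=R.from_quat(m['orientation']).inv().apply(np.array(P)-m['position']); return np.array([m['fx']*c[0]/c[2]+m['cx'],m['fy']*c[1]/c[2]+m['cy']])
def tri(ms,uvs):
    A=np.zeros((3,3));b=np.zeros(3)
    for m,uv in zip(ms,uvs):
        r=R.from_quat(m['orientation']).apply([(uv[0]-m['cx'])/m['fx'],(uv[1]-m['cy'])/m['fy'],1.]); r/=np.linalg.norm(r)
        M=np.eye(3)-np.outer(r,r);A+=M;b+=M@np.array(m['position'])
    return np.linalg.solve(A,b)
E
python3 - <<'E'
from h import *
o=observe();print(o['time_s'],o['position'],o['eef_rot'])
ims=[]
for c in('scene','side','wrist'):
    im=camera(c);m=camera_model(c);save(c+'0',im);ims.append(im)
    print(c,np.round(m['position'],3),np.round(m['orientation'],3),m['fx'])
    for t in('chest_drawer0_handle','egg_center','egg_cup','ramekin','bowl','spice_jar','chest_front'):
        try:
            for d in masks_of(c,t)[:3]:
                ys,xs=np.nonzero(d['region']);print(' ',t,round(d['score'],2),np.round(d['rect']),len(xs),(round(xs.mean(),1),round(ys.mean(),1)))
        except Exception as e: print(t,e)
save('sideby',cv2.resize(np.vstack(ims[:2]),(640,960))[:, :][0:960][::1])
E
```

```text
0.0 [0.24312609 0.60210118 0.21336825] [ 1.90722971e-01  9.81643320e-01 -1.03153204e-03 -2.75329180e-04]
scene [1.239 0.022 0.843] [ 0.706  0.614 -0.24  -0.26 ] 522.7529525358896
  chest_drawer0_handle 0.67 [122. 253. 274. 275.] 1052 (np.float64(199.1), np.float64(263.0))
  chest_drawer0_handle 0.33 [361. 310. 387. 359.] 1129 (np.float64(374.0), np.float64(334.3))
  egg_center 0.75 [409. 174. 432. 199.] 355 (np.float64(417.6), np.float64(186.1))
  egg_cup 0.95 [403. 193. 424. 222.] 450 (np.float64(413.3), np.float64(210.2))
  egg_cup 0.93 [343. 165. 362. 198.] 544 (np.float64(352.1), np.float64(182.5))
  egg_cup 0.87 [388. 153. 408. 191.] 579 (np.float64(398.0), np.float64(171.1))
  ramekin 0.72 [378. 256. 414. 296.] 1243 (np.float64(395.1), np.float64(274.7))
  bowl 0.77 [473. 183. 547. 233.] 3062 (np.float64(509.1), np.float64(208.3))
  spice_jar 0.65 [361. 309. 386. 359.] 1173 (np.float64(374.1), np.float64(334.2))
  spice_jar 0.33 [376. 258. 413. 296.] 1319 (np.float64(395.1), np.float64(275.2))
  chest_front 0.92 [ 86. 252. 284. 448.] 31198 (np.float64(188.5), np.float64(353.1))
[... 346 characters left out ...]
82 [158. 215. 183. 245.] 505 (np.float64(169.1), np.float64(229.1))
  egg_cup 0.79 [211. 262. 243. 297.] 665 (np.float64(227.2), np.float64(279.8))
  ramekin 0.61 [302. 205. 327. 235.] 779 (np.float64(312.6), np.float64(217.9))
  ramekin 0.19 [222. 222. 245. 247.] 387 (np.float64(232.3), np.float64(235.0))
  bowl 0.95 [177. 159. 237. 200.] 1915 (np.float64(208.0), np.float64(180.2))
  spice_jar 0.85 [365. 178. 388. 220.] 723 (np.float64(374.2), np.float64(199.9))
  chest_front 0.86 [370. 206. 582. 375.] 20061 (np.float64(473.3), np.float64(284.5))
wrist [0.165 0.635 0.384] [0.82  0.552 0.085 0.125] 333.5326736011869
  bowl 0.61 [264. 392. 336. 417.] 967 (np.float64(299.9), np.float64(402.5))
```

View pics/scene0.png

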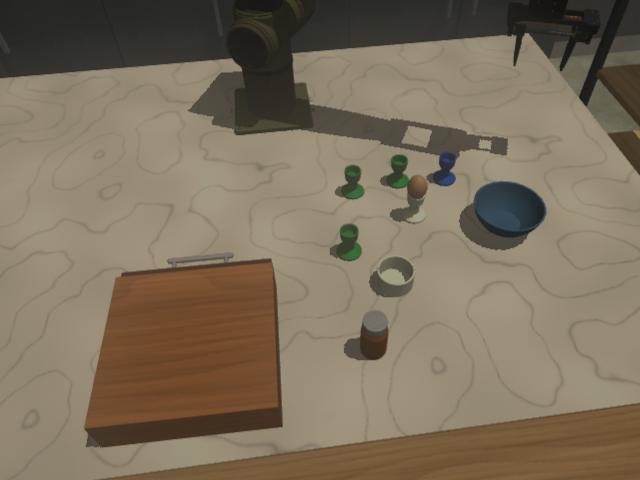

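View pics/side0.png

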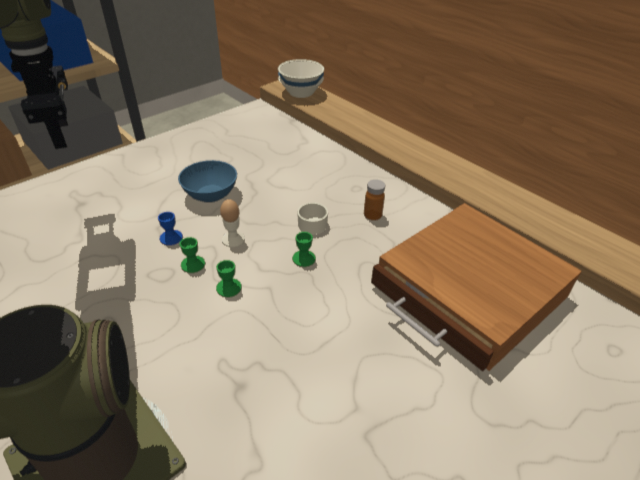

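Both views show the drawer handle as a bar (scene ~(170,262)-(232,257); side ~(388,303)-(443,341)). There are five cups. Three are green: scene (352,182), (398,171), (348,241). One is blue: (446,168). The white one at (417,205) scene, (231,235) side, carries the brown egg, so it fits the description. Next I'll measure it and confirm with a crop.

```bash
python3 - <<'E'
from h import *
ms=[camera_model('scene'),camera_model('side')]
for n,a,b,z in [('egg',(417.6,186.1),(229.5,211.1),.086),('cup',(413.3,210.2),(231.9,235.4),.03),('hL',(232,257),(391,304),.043),('hR',(170,262),(443,340),.043),
  ('chest TL',(271,262),(381,264),.078),('TR',(122,275),(489,346),.078),('greenA base',(353,190),(229,288),.0),('greenB',(398,181),(193,264),0),('greenC',(349,252),(304,259),0),('blue',(446,180),(171,238),0),('bowl',(509,185+25),(208,180),.05),('jar cap',(375,320),(376,186),.095),('ramekin',(396,268),(313,213),.042)]:
    print(n,np.round(tri(ms,[a,b]),3),np.round(onplane(ms[0],a,z),3),np.round(onplane(ms[1],b,z),3))
a=cv2.imread('pics/scene0.png')[150:270,330:460];b=cv2.imread('pics/side0.png')[190:310,150:280]
c=cv2.imread('pics/scene0.png')[240:290,110:290];d=cv2.imread('pics/side0.png')[250:370,365:500]
f=lambda x:cv2.resize(x,(400,300),interpolation=cv2.INTER_CUBIC)
cv2.imwrite('pics/crop1.png',np.vstack([np.hstack([f(a),f(b)]),np.hstack([f(c),f(d)])]))
E
```

```text
egg [0.455 0.289 0.085] [0.455 0.29  0.086] [0.454 0.286 0.086]
cup [0.454 0.288 0.013] [0.47  0.282 0.03 ] [0.444 0.271 0.03 ]
hL [ 0.556 -0.109  0.041] [ 0.556 -0.107  0.043] [ 0.555 -0.113  0.043]
hR [ 0.557 -0.231  0.048] [ 0.551 -0.229  0.043] [ 0.562 -0.233  0.043]
chest TL [ 0.602 -0.033  0.066] [ 0.609 -0.028  0.078] [ 0.593 -0.046  0.078]
TR [ 0.592 -0.305  0.071] [ 0.599 -0.305  0.078] [ 0.585 -0.305  0.078]
greenA base [0.359 0.166 0.001] [0.356 0.168 0.   ] [0.36  0.164 0.   ]
greenB [ 0.341  0.278 -0.001] [0.342 0.279 0.   ] [0.341 0.277 0.   ]
greenC [ 0.54   0.131 -0.003] [0.542 0.131 0.   ] [ 0.538  0.128 -0.   ]
blue [ 0.35   0.393 -0.006] [0.356 0.392 0.   ] [0.348 0.386 0.   ]
bowl [0.513 0.478 0.043] [0.519 0.475 0.05 ] [0.508 0.468 0.05 ]
jar cap [0.771 0.138 0.09 ] [0.774 0.139 0.095] [0.766 0.131 0.095]
ramekin [0.631 0.207 0.04 ] [0.63  0.209 0.042] [0.629 0.201 0.042]
```

View pics/crop1.png

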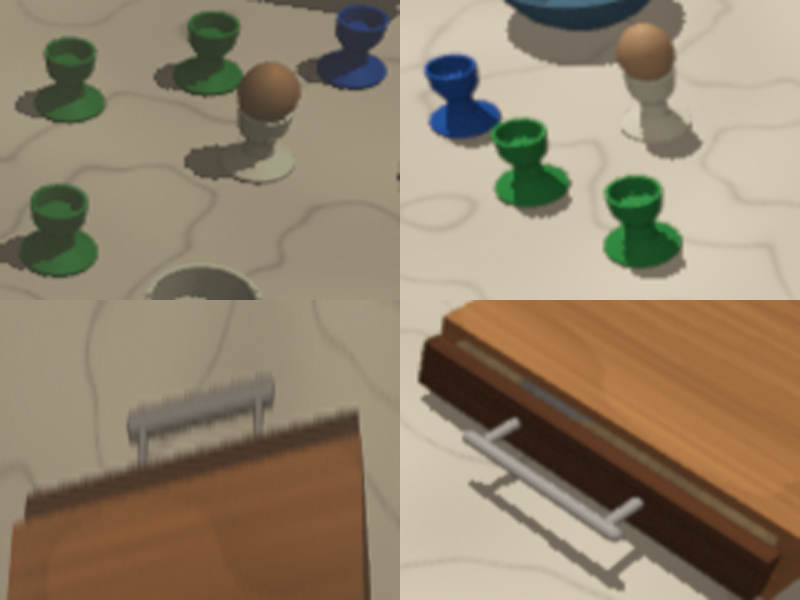

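The crop confirms it: the white footed cup with the brown egg is the target, at egg (0.455, 0.288, 0.085), which matches the expected height of 86 mm. The handle is near (0.556, -0.17, 0.045) and runs along y. Moving to look at it from close by.

```bash
cat >> h.py <<'E'
def down(a): return [np.cos(a/2),np.sin(a/2),0,0]   # tool x at heading a, pointing down
E
python3 - <<'E'
from h import *
move_pose([0.45,0.2,0.25],down(np.pi/2))
move_pose([0.54,-0.17,0.2],down(np.pi/2))
o=observe();print(o['time_s'],o['position'],o['qpos'])
m=camera_model('wrist');im=camera('wrist');save('wrist1',im)
print(m)
for h in [(.556,-.17,.043)]: print(proj(m,h))
for d in masks_of('wrist','chest_drawer0_handle')[:2]:
    ys,xs=np.nonzero(d['region']);print(round(d['score'],2),d['rect'],len(xs))
    if len(xs)>200:
        (c,s,a)=cv2.minAreaRect(np.c_[xs,ys].astype(np.float32));print(c,s,a)
E
```

```text
4.3 [ 0.54026693 -0.16900744  0.20019643] [-3.98217243e-01 -5.15582040e-02  1.85504591e+00  4.19099799e-04
  1.33794938e+00 -3.99559769e-01]
{'fx': 333.5326736011869, 'fy': 333.5326736011869, 'cx': 316.3025471662511, 'cy': 240.48338560717454, 'position': array([ 0.53999958, -0.08359697,  0.36986206]), 'orientation': array([9.88571271e-01, 1.01123637e-04, 3.29554624e-04, 1.50753850e-01])}
[331.87627231 225.72306429]
0.66 [317.7, 64.1, 400.5, 344.4] 9848
(352.7450866699219, 202.5965576171875) (69.76558685302734, 278.3933410644531) 5.11731481552124
```

View pics/wrist1.png

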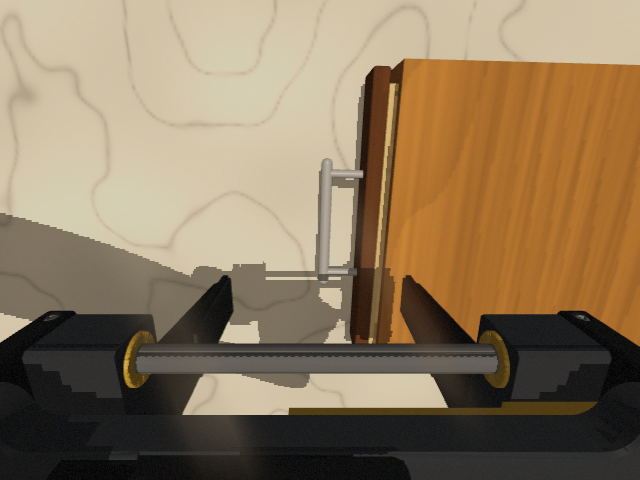

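The handle bar runs from (327,160) to (323,281), the front board is behind it, and the drawer is slightly ajar. I'll compute the bar line, grasp it and pull.

```bash
python3 - <<'E'
from h import *
m=camera_model('wrist')
a=onplane(m,(327,160),.046);b=onplane(m,(323,280),.046);t=onplane(m,(403,60),.078);u=onplane(m,(386,300),.078)
mid=(a+b)/2;print(a,b,np.linalg.norm(a-b),mid,t,u)
d=a-b;yaw1=np.arctan2(-d[0],d[1]);d=t-u;yaw2=np.arctan2(-d[0],d[1]);print(yaw1,yaw2)
yaw=(yaw1+yaw2)/2
fx=np.array([np.cos(yaw),np.sin(yaw)])
q=down(np.pi/2+yaw)
command_gripper(.45,20)
p=[mid[0],mid[1]]
move_pose([*p,.12],q)
print(move_linear([*p,.026],feed=.08,force_limit=15), observe()['position'])
command_gripper(0.0,25);o=observe();print(o['gripper_width'],o['finger_force'],o['wrist_force'])
p0=np.array(o['position'][:2])
print(move_linear([*(p0-fx*.195),.026],feed=.1,force_limit=30))
o=observe();print(o['position'],o['gripper_width'],o['wrist_force'],o['time_s'],'moved',np.linalg.norm(o['position'][:2]-p0))
E
```

```text
[ 0.55038425 -0.10481324  0.046     ] [ 0.54744733 -0.22836629  0.046     ] 0.12358795287864588 [ 0.54891579 -0.16658976  0.046     ] [ 0.60819007 -0.02620567  0.078     ] [ 0.60806059 -0.23515181  0.078     ]
-0.023766020825365414 -0.0006196736645047826
False [ 0.54949658 -0.16680904  0.02673916]
0.10911464949331819 24.995098114013672 [-1.24842027 -0.81168228  0.50454394]
False
[ 0.35269669 -0.16199452  0.02598362] 0.10524078582379079 [0.19448627 9.21641821 7.66705316] 9.875 moved 0.1962699354604341
```

```bash
python3 - <<'E'
from h import *
command_gripper(.45)
o=observe();p=o['position'];move_linear([p[0],p[1],.25],feed=.2)
move_pose([.49,-.24,.27],down(np.pi/2))
o=observe();print(o['time_s'],o['position'])
m=camera_model('wrist');im=camera('wrist');save('wrist2',im);print(m['position'],m['orientation'])
for t in('tongs_grip','chest_drawer0_handle'):
  for d in masks_of('wrist',t)[:2]:
    ys,xs=np.nonzero(d['region']);print(t,round(d['score'],2),d['rect'],len(xs))
    if len(xs)>200: print(cv2.minAreaRect(np.c_[xs,ys].astype(np.float32)))
E
```

```text
12.5667 [ 0.48907245 -0.23938674  0.26851642]
[ 0.489442   -0.15426096  0.43828341] [ 9.88684747e-01 -2.43158759e-04 -1.42507256e-03  1.50001271e-01]
tongs_grip 0.68 [261.8, 55.1, 345.2, 238.3] 1857
((318.5234069824219, 149.2729034423828), (180.74618530273438, 80.98873138427734), 76.34957885742188)
chest_drawer0_handle 0.81 [188.7, 0.0, 444.1, 266.8] 49177
((307.4403076171875, 139.63162231445312), (244.60427856445312, 266.1692810058594), 4.740510940551758)
```

View pics/wrist2.png

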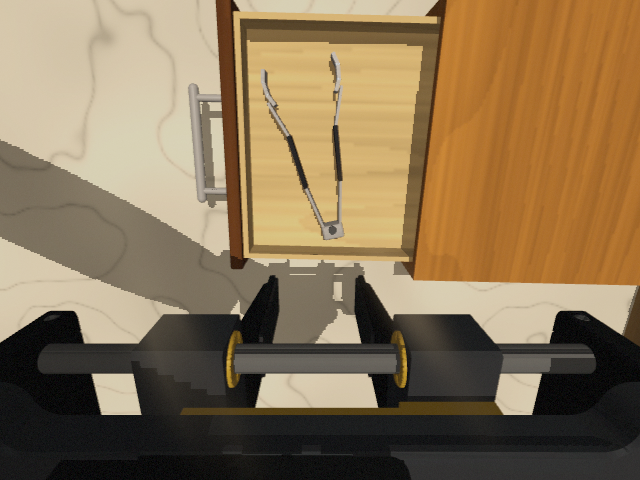

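The drawer is open. The tongs lie across it with the pivot at (333,230), tip paddles at about (264,80) and (335,65), and black plates at (290,137)-(306,188) and (335,125)-(340,181).

```bash
python3 - <<'E'
from h import *
m=camera_model('wrist')
P=lambda u,z=.047:onplane(m,u,z)
l1,l2,r1,r2=P((290,137)),P((306,188)),P((335,125)),P((340,181))
piv=P((333,230),.04);tl=P((263,71),.045);tr=P((334,55),.045)
print('plate len',np.linalg.norm(l1-l2),np.linalg.norm(r1-r2))
ml,mr=(l1+l2)/2,(r1+r2)/2;g=(ml+mr)/2;tip=(tl+tr)/2
ax=tip-piv;print('g',g,'width',np.linalg.norm(ml-mr),'piv',piv,'tip',tip,'len',np.linalg.norm(ax),'tipgap',np.linalg.norm(tl-tr))
h=lambda v:np.degrees(np.arctan2(v[1],v[0]))
print('head',h(ax),h(g-piv),h(tip-g),'bisector',(h(l1-l2)+h(r1-r2))/2, 'perp',h(mr-ml)+90)
print('piv->g',np.linalg.norm(g-piv),'pred g from pivot',piv+ax/np.linalg.norm(ax)*.1)
E
```

```text
plate len 0.05985472593303238 0.06222143515123023
g [ 0.49048475 -0.17802888  0.047     ] width 0.046279651441251235 piv [ 0.50945643 -0.26506602  0.04      ] tip [ 0.46971084 -0.07955522  0.045     ] len 0.18978664047716506 tipgap 0.0772271285197235
head 102.09277157790055 102.2965502078249 101.91240028522174 bisector 101.59840459110362 perp 103.00878407772915
piv->g 0.08935540061428981 pred g from pivot [ 0.48851418 -0.16731899  0.04263454]
```

```bash
python3 - <<'E'
from h import *
H=np.radians(102);q=down(H);g=[.490,-.178]
move_pose([*g,.16],q);command_gripper(.85,20)
print('hit',move_linear([*g,.027],feed=.08,force_limit=12),observe()['position'])
command_gripper(.49,25);o=observe();print(o['gripper_width'],o['finger_force'],o['wrist_force'])
m=camera_model('wrist');im=camera('wrist');save('wrist3',im)
move_linear([*g,.19],feed=.06)
dwell(.3);o=observe();print(o['gripper_width'],o['finger_force'],o['wrist_force'],o['position'],o['time_s'])
im2=camera('wrist');save('wrist4',im2)
cv2.imwrite('pics/w34.png',cv2.resize(np.hstack([cv2.imread('pics/wrist3.png'),cv2.imread('pics/wrist4.png')]),(800,300)))
E
```

```text
hit False [ 0.49040375 -0.17816579  0.02756663]
0.4913123161073803 6.935171530697062 [-0.71950499  0.26123681  1.71268845]
0.4894151946680356 6.242369269019434 [-0.25066209 -0.17030533 -0.68706081] [ 0.48997089 -0.17798856  0.18995525] 19.925
```

View pics/wrist4.png

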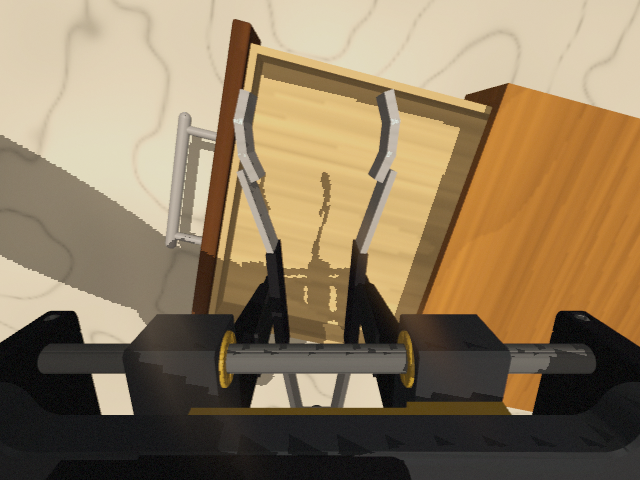

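The tongs are held centred and lifted, with the tips open (paddles about (250,135) and (388,135)). Moving above the egg, I'll check alignment before descending.

```bash
python3 - <<'E'
from h import *
m=camera_model('wrist');o=observe();T=np.array(o['position']);Rt=R.from_quat(o['eef_rot'])
def tool(u,zoff):return Rt.inv().apply(onplane(m,u,T[2]+zoff)-T)
for u in[(243,93),(387,92),(262,180),(374,178)]:print(u,np.round(tool(u,.0185),4))
for L in(67,103):print(L,proj(m,T+Rt.apply([L/1e3,.034,-.0185])),proj(m,T+Rt.apply([L/1e3,-.034,-.0185])))
q=down(np.pi/2)
move_pose([.455,.289-.085,.21],q)
dwell(.3);m=camera_model('wrist');o=observe();im=camera('wrist');save('wrist5',im)
T=np.array(o['position']);Rt=R.from_quat(o['eef_rot']);print(T,o['gripper_width'],o['finger_force'],o['time_s'])
for n in('egg_center','egg_cup'):
  for d in masks_of('wrist',n)[:2]:
    ys,xs=np.nonzero(d['region']);print(n,d['score'],d['rect'],len(xs),xs.mean(),ys.mean(),onplane(m,(xs.mean(),ys.mean()),.088))
print('pred egg',proj(m,[.455,.288,.086]),'tips',proj(m,T+Rt.apply([.085,0,-.008])))
E
```

```text
(243, 93) [ 0.1027 -0.0305 -0.0185]
(387, 92) [ 0.103   0.0295 -0.0185]
(262, 180) [ 0.0667 -0.0244 -0.0185]
(374, 178) [ 0.0675  0.0259 -0.0185]
67 [391.97834762 179.20898721] [240.5183504  179.37211867]
103 [397.73818757  92.0280676 ] [234.57307057  92.20256626]
[0.45526952 0.20343084 0.20994902] 0.49145748634360625 6.242405925694783 21.7083
egg_center 0.81 [291.2, 108.4, 344.0, 160.8] 2159 316.7169986104678 134.38351088466882 [0.45565427 0.29034722 0.088     ]
egg_cup 0.97 [160.3, 4.4, 237.3, 60.9] 3242 201.45619987661937 25.840222085132634 [0.36791682 0.36939297 0.088     ]
egg_cup 0.97 [204.3, 221.6, 263.1, 281.5] 2195 230.93530751708428 250.22596810933942 [0.37619341 0.18848425 0.088     ]
pred egg [315.94056736 137.32700554] tips [316.47058127 137.26807093]
```

View pics/wrist5.png

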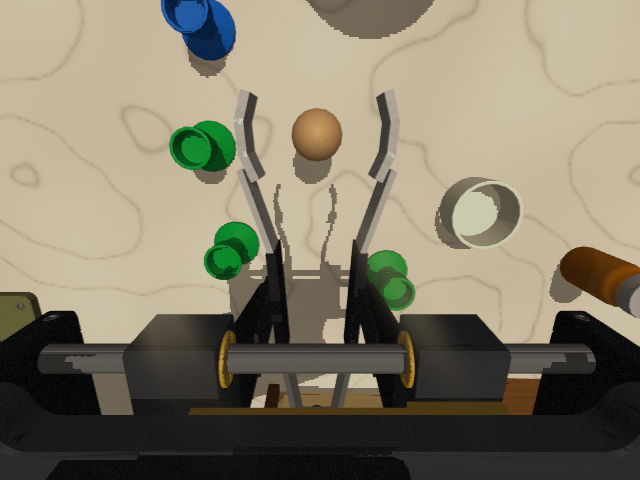

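The egg (317,134) is centred between the open paddles. Its measured xy (0.4556, 0.2897) agrees with the earlier estimate. Descending, closing, then lifting.

```bash
python3 - <<'E'
from h import *
p=[.4556,.2045]
move_linear([*p,.2],feed=.1)
print('hit',move_linear([*p,.0785],feed=.06,force_limit=6),observe()['position'])
command_gripper(.3,30);dwell(.3);o=observe();print(o['gripper_width'],o['finger_force'],o['wrist_force'])
move_linear([*p,.12],feed=.04);dwell(.2)
move_linear([*p,.215],feed=.05);dwell(1)
o=observe();print(o['gripper_width'],o['finger_force'],o['wrist_force'],o['position'],o['time_s'])
save('wrist6',camera('wrist'));save('side6',camera('side'))
for d in masks_of('side','egg_center')[:1]:print(d['score'],d['rect'])
print('expected',proj(camera_model('side'),[.4556,.2895,.2225]))
a=cv2.imread('pics/wrist6.png');b=cv2.imread('pics/side6.png')
cv2.imwrite('pics/fin.png',cv2.resize(np.hstack([a,b]),(800,300)))
E
```

```text
hit False [0.45584645 0.20456677 0.07884024]
0.3671680361003495 29.99820649623871 [-0.35341094  0.26222135 -0.45414107]
0.36551420141260416 29.994294941425323 [ 0.01802101  1.04925134 -1.25278449] [0.45559001 0.20450498 0.21499989] 29.3917
0.57 [218.5, 150.9, 233.4, 167.5]
expected [222.34454545 157.71698198]
```

View pics/fin.png

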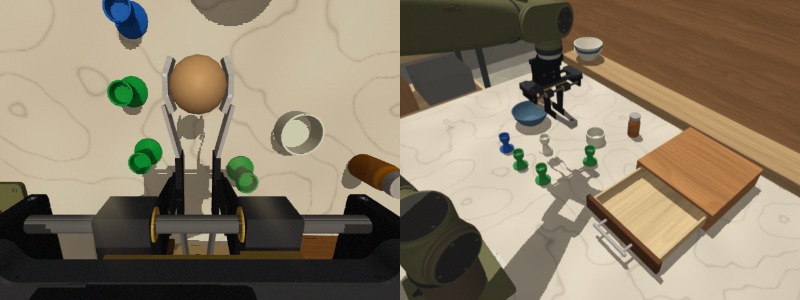

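The egg is held between the paddles (wrist view, at about (198,83)). The cup is standing empty, the drawer is open and nothing else has moved, so I'm handing in.

```bash
python3 -c "
from bench import *
print(close_job())"
```

```text
the job is handed in; nothing more can be done
None
```

Job handed in at about 30 s: the drawer is open, and the tongs hold the egg still roughly 0.22 m above the counter; the egg cup stands upright and the bystanders look undisturbed; no verdict was returned.

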